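# Close up a loaded test box: lid down, hasp over the catch

## Robot

A 7-joint arm with a two-finger parallel gripper is mounted at the origin on the work surface. World frame = base frame: x ahead of the robot, y to its left, z up, the work surface at z = 0. Lengths are in m, angles in rad, forces in N, time in s.
With the tool pointing down it reaches from about 0.425 to 0.925 m from the base axis. Payload 6.8 kg.
Tool frame: the origin (TCP) lies midway between the tips of the shut fingers; the grasp point (between the pads) lies 19 mm behind it (bot.pinch_z is the distance from the TCP to the grasp point, in m); z points along the fingers, y is the line along which they close (so a half turn about z gives the same grasp; the last joint's range is limited). The gripper opens to 85 mm and grips with 20 to 120 N. Pads are 22 mm wide; open, the fingers measure 114 mm over their backs; the gripper's body (76 mm by 85 mm) begins 54 mm behind the grasp point. The pads swing forward as they close: fully open they stand 13 mm farther back than shut.
Start: joints at [-1.282, 0.477, 0.022, 1.555, -0.011, 1.109, -0.083], TCP at [0.261, 0.623, 0.231] pointing down, gripper open.
Joint ranges: [-2.96, 2.96], [-0.34, 2.1], [-1.41, 1.46], [0.24, 2.44], [-1.37, 4.51], [0.17, 1.92], [-2.96, 2.96]. Speed limits (rad/s): [2.39, 2.39, 3.14, 3.14, 3.14, 3.14, 3.14].

## Interface

Orientations are given as a unit quaternion [w, x, y, z].
In Python, from station import bot, imaging gives the robot as it stands. The module is installed in compiled form; this text tells all that it offers.
- The arm moves only by the tool carry_out, never from a script. Its argument "targets" is a list of rows, each a list of 5 numbers: the shift along the tool's x, y, z in cm, then the turn about the tool's z in degrees, then the opening, from -1 (shut) to 1 (fully open). In form: [[x, y, z, yaw, gripper], ...]. A call has 1 to 12 rows; each row shifts and turns the commanded pose from where the row before left it, along the tool's axes as they then stand; what a row does not reach is not made up. A row lasts 1/10 s, in which the tool goes at most 50 mm and 8.59 degrees, less where a joint would pass 70% of its speed; a pose out of reach is approached as far as the arm can. A call is refused whole if a number of a shift passes 5 or a number of a turn 8.59, either way. A call with a gripper value outside its range is refused whole. The fingers move at their own pace and stop on an object; "force" is the grip in N (left out, the last holds). Time passes only in rows, so rows that do not move let the fingers close. It gives the time, the measured TCP pose, the force, the opening and the grip force at its end, in the units of the state.
- bot.get_obs(): the state, without advancing time (a new reading comes with each control period).
- imaging.read_camera(name): name is "scene" or "side" or "wrist"; returns the picture (480x640x3 uint8, red, green, blue); there is no depth.
- imaging.calibration(name): a dict with "fx", "fy", "cx", "cy" (pixels), "extrinsics" (4x4, takes a point from world to camera coordinates). Camera axes: x right, y up, looking along -z (the intrinsics and any distortion apply to the point x, -y, -z); pixel columns grow to the right and rows downward; lengths in m; the calibration is good to about 2 mm. A picture is of the moment at which its call begins: read the wrist's pose just before it. calibration takes no time and is no camera call; for the wrist camera it gives the pose at the moment of the call.
- bot.hand_in(): hands the job in; it is judged then, once.
The state is a dict: "t": time; "q": joint angles; "joint_vel": joint speeds; "joint_torque": joint torques, N m; "eef_pos": TCP position; "tool_rot": TCP orientation; "contact_force": force on the tool from outside, world axes, zero at the start; "torque": the same for the moment, N m; "gripper_width": opening from 0.0 (shut) to 1.0 (fully open); "grasp_force": force on a finger pad.
Only numpy, scipy, OpenCV 4.12 (cv2) and the standard library are available. Lean on these libraries where they do the work, as an engineer would, in place of code of your own. Each camera call takes 0.05 s, during which the arm holds its last target. There are 200 camera calls.

## Task

The converter module has been loaded into the grey test box. Close the box up: swing the lid fully shut with the hasp still clear of the catch, and only then swing the hasp down until it lies flat against the front of the box, over the catch. Leave the module lying in the box, and do not knock the meter, spool or mug about.

Things in the scene. Friction and masses are not known exactly. Their poses are not given: they have to be found in the camera images.
- test_box: Open box of grey painted steel, fixed to the bench, 120 (x) by 200 (y) by 100 mm high, walls 5 mm. Origin: centre of its underside; z up; front towards -x (the robot); lid hinged along the rear (+x) rim. In the middle of its front, 66 mm up, a steel catch (block 12 mm wide, 10 high) sticks out to 71.5 mm before the origin: 3.5 mm proud of the closed hasp, through its slot.
- lid (a joint): Angle of the lid (rad): 0 = shut flat on the rim, 1.57 = standing upright, at most 1.9 (leaning back). The lid is a plate 124.5 mm deep, 204 mm wide and 10 mm thick on a stiff hinge: it stays where it is left and takes at most about 7 N at the front edge to move.
- lid_hinge (a point): Middle of the lid's hinge axis (parallel to the box's y): 62 mm behind the box's origin and 100 mm up. The lid's underside passes through the axis. The axes of this point turn with the lid; shut, they are parallel to those of the box.
- lid_edge (a point): Middle of the lid's free (front) edge on its upper face, 124.5 mm from the hinge axis along the lid; moves with the lid.
- hasp (a joint): Angle of the hasp against the lid (rad): 0 = at right angles to the lid, so that with the lid shut it hangs flat against the box's front with the catch through its slot; 1.57 = in line with the lid, sticking out forwards; 3.14 = standing up from the lid's upper face; at most 4.4. Stiff hinge: it stays where it is left.
- hasp_hinge (a point): Middle of the hasp's hinge axis (along the box's y) at the lid's free edge, 128 mm from the lid's hinge axis; lid shut: 66 mm in front of the box's origin, 104 mm up. The hasp is a steel strap 64 mm wide, 70 long, 4 thick, with a slot 18 mm wide from 29 to 48 mm below this axis. The point's axes turn with the hasp: -z points along the strap to its free end, -x out of its outer face.
- hasp_end (a point): Middle of the rolled edge (8 mm thick) at the hasp's free end, 68 mm from the hasp's hinge axis; moves with the hasp.
- module: Converter module, black base with aluminium fins along its top, 60 by 100 by 38 mm high, lying loose on the floor of the box. Origin: centre of its underside.
- multimeter: Bystander: hand-held meter lying on its back, 150 by 76 by 42 mm high. Origin: centre of its underside.
- spool: Bystander: steel wire spool standing on end, 68 mm across, 56 mm high. Origin: centre of its underside.
- mug: Bystander: white mug, 76 mm across, 85 mm high. Origin: centre of its underside.
Mind the look-alikes: they are no part of the job. Several things have the shape of the test_box; the one meant has the colours described above.

How it is judged:
On the way, in this order (a step that is already met when the one before it is completed fails the run):
1. the lid is fully shut while the hasp is still swung out clear of the catch (value of joint lid below 0.035 rad and value of joint hasp above 0.35 rad), for 0.2 s.
2. the hasp lies flat over the catch, the lid still shut (value of joint lid below 0.035 rad and value of joint hasp below 0.15 rad), for 0.2 s.
At the end, for the whole second after the job is handed in: The lid is shut (within 0.035 rad, 4 mm at its front edge), the hasp hangs over the catch, flat against the box's front (within 0.15 rad, 10 mm at its free end), and the module lies flat in the box (all of step 2 and horizontal distance between module and test_box below 0.06 m and z of module in the frame of test_box between -0.01 and 0.03 m and angle between module's own z axis and vertical below 0.3 rad); the robot touches nothing.
It fails at once if a bystander (meter, spool or mug) was pushed more than 40 mm or tipped over (distance of any of multimeter, spool, mug from where it was at the start of the episode above 0.04 m or angle between any of multimeter, spool, mug's own z axis and vertical above 0.6 rad).
It also fails if it takes over 50 s, if anything falls off the work surface, if the arm or the gripper's body presses on something with over 40 N, if the wrist force passes 120 N, or if a joint passes its speed limit or range.

## Working session

There is one attempt and no reset: what is moved stays moved. The work goes in short steps, Python scripts to look and compute and a tool call to move; the robot and the scene stay as the last step left them, time stands still between calls to the robot, and variables do not carry over. Pictures are saved under pics/ and viewed, at most 10 in all, crops included, and the job is handed in when it is done.

Besides the shell and the picture viewer there is one more tool, called after "Call:" by a JSON object that holds its "op" and its "data". carry_out: Moves the arm, as the interface text tells. Its arguments: {"type":"object","properties":{"targets":{"type":"array"},"force":{"type":"number"}},"required":["targets"]}

```bash
mkdir -p pics; python3 - <<'E'
from station import bot, imaging
import cv2,json
o=bot.get_obs();print({k:o[k] for k in('t','eef_pos','tool_rot','gripper_width')},bot.pinch_z)
for n in('scene','side'):
    cv2.imwrite(f'pics/{n}0.png',imaging.read_camera(n)[:,:,::-1]); c=imaging.calibration(n);print(n,c)
E
```

```text
{'t': 0.0, 'eef_pos': array([0.26065901, 0.62199801, 0.23032196]), 'tool_rot': array([-9.83014357e-05,  1.97077540e-01,  9.80387472e-01, -9.15568920e-04]), 'gripper_width': 0.9988710910866379} 0.0187
scene {'fx': 507.0117559804713, 'fy': 507.0117559804713, 'cx': 314.484081095416, 'cy': 236.5798515881321, 'extrinsics': array([[-0.74631884,  0.66557442, -0.00434571,  0.32610163],
       [-0.50833504, -0.56576488,  0.64923461,  0.25556753],
       [ 0.4296553 ,  0.48674509,  0.76057579, -1.77188226],
       [ 0.        ,  0.        ,  0.        ,  1.        ]])}
side {'fx': 558.1735402589974, 'fy': 558.1735402589974, 'cx': 321.8526677773356, 'cy': 240.75962701159227, 'extrinsics': array([[ 0.95206019, -0.3052899 ,  0.01947998, -0.45675468],
       [ 0.16188409,  0.55682728,  0.81470051, -0.21584124],
       [-0.25956683, -0.77249042,  0.57955466, -1.1109204 ],
       [ 0.        ,  0.        ,  0.        ,  1.        ]])}
```

View pics/scene0.png

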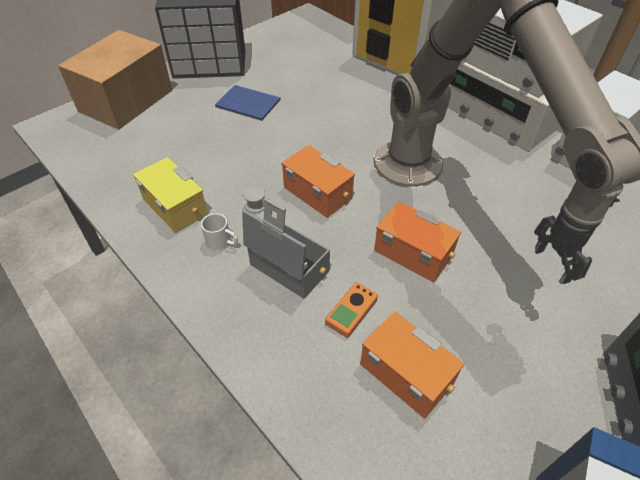

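View pics/side0.png

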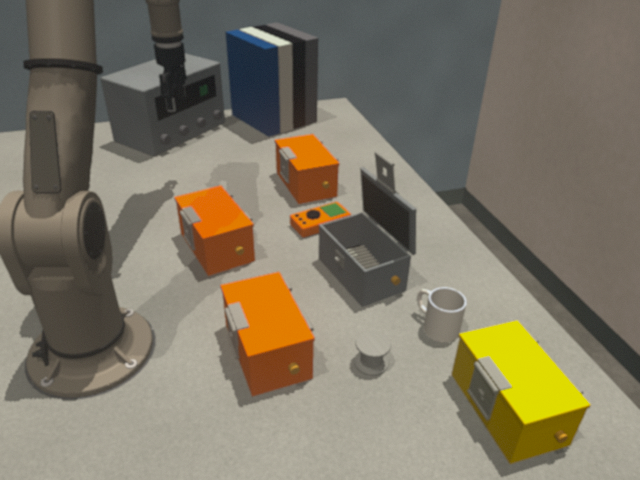

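The grey open box, at scene (287,250) and side (365,245), is the only one in grey paint. The look-alikes are orange at scene (318,180), (418,240) and (410,362), and yellow at (170,192). The meter is at scene (352,308), the spool at (254,200) and the mug at (216,232). I'll confirm the grey box in one enlarged crop showing both views.

```bash
python3 - <<'E'
import cv2,numpy as np
a=cv2.imread('pics/scene0.png')[190:310,230:350]; b=cv2.imread('pics/side0.png')[145:305,305:425]
a=cv2.resize(a,(400,400),interpolation=cv2.INTER_CUBIC); b=cv2.resize(b,(400,533),interpolation=cv2.INTER_CUBIC)
c=np.zeros((533,800,3),np.uint8); c[:400,:400]=a; c[:,400:]=b
cv2.imwrite('pics/crop0.png',c)
E
```

```text
(no output)
```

View pics/crop0.png

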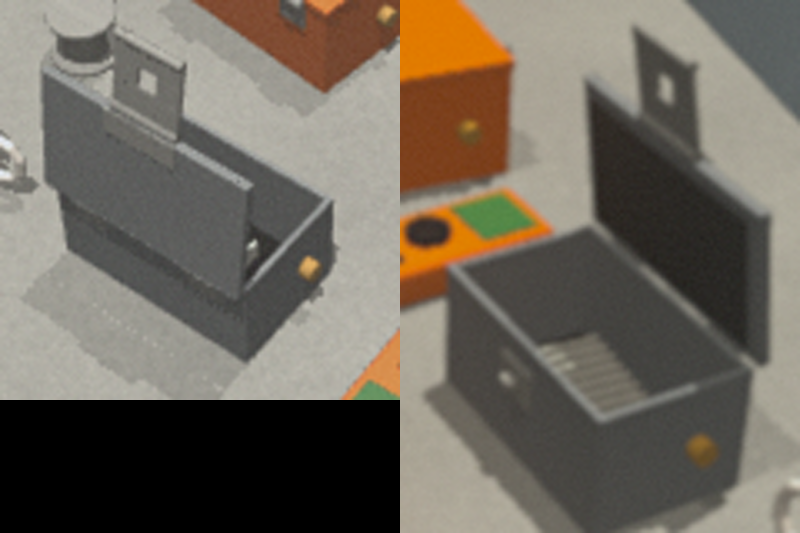

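The crop confirms it: a grey box with its lid open and leaning back, and the hasp roughly in line with the lid. The fins of the module show inside. In side pixels the rim corners are about (320,225), (365,270), (410,257) and (363,215). I'll cast rays through these.

```bash
cat > h.py <<'E'
import numpy as np
from station import bot, imaging
def ray(n,p,c=None):
    c=c or imaging.calibration(n);E=c['extrinsics'];R=E[:3,:3]
    d=np.array([(p[0]-c['cx'])/c['fx'],-(p[1]-c['cy'])/c['fy'],-1.]);d=R.T@d
    return -R.T@E[:3,3],d/np.linalg.norm(d)
def plane(n,p,z):
    o,d=ray(n,p);return o+d*(z-o[2])/d[2]
def tri(p,q):
    A=[];b=[]
    for n,u in(('scene',p),('side',q)):
        o,d=ray(n,u);M=np.eye(3)-np.outer(d,d);A.append(M);b.append(M@o)
    A=np.vstack(A);b=np.hstack(b);x=np.linalg.lstsq(A,b,rcond=None)[0]
    return x,np.linalg.norm(A@x-b)
E
python3 - <<'E'
from h import *
np.set_printoptions(precision=4,suppress=True)
S=lambda x,y:(230+x/3.333,190+y/3.333); D=lambda x,y:(305+(x-400)/3.333,145+y/3.333)
for nm,p in dict(frontL=(450,268),frontR=(600,418),rearR=(750,372),rearL=(592,232)).items(): print(nm,plane('side',D(*p),.1))
print('scene frontL',plane('scene',S(330,203),.1),'catch',plane('side',D(508,378),.066))
print('scene bottom rearL',plane('scene',S(247,360),0),'bottom rearR',plane('scene',S(68,248),0))
for nm,p,q in[('lidtopL',(250,183),(590,78)),('lidtopR',(45,63),(768,212)),('haspL',(185,65),(635,30)),('haspR',(113,30),(695,66)),('rimFL',(330,203),(450,268))]: print(nm,*tri(S(*p),D(*q)))
for nm,n,p in[('mug','scene',(216,246)),('spool','scene',(254,207)),('meter','scene',(352,308)),('spoolS','side',(373,362)),('mugS','side',(444,330))]: print(nm,plane(n,p,0 if nm!='meter' else .04))
E
```

```text
frontL [0.5225 0.154  0.1   ]
frontR [ 0.562 -0.034  0.1  ]
rearR [ 0.674  -0.0166  0.1   ]
rearL [0.6357 0.17   0.1   ]
scene frontL [0.5275 0.162  0.1   ] catch [0.5357 0.0637 0.066 ]
scene bottom rearL [0.6372 0.1812 0.    ] bottom rearR [ 0.6774 -0.0127  0.    ]
lidtopL [0.6283 0.1791 0.2223] 0.0018624404830265158
lidtopR [ 0.6689 -0.0181  0.2252] 0.0015236407770712265
haspL [0.6275 0.1087 0.2929] 0.0014866209521621923
haspR [0.644  0.0481 0.2951] 0.0008497202502305459
rimFL [0.5248 0.1597 0.0958] 0.0004901284328218464
mug [ 0.7126 -0.1382  0.    ]
spool [ 0.528  -0.1916  0.    ]
meter [0.5803 0.3101 0.04  ]
spoolS [ 0.5236 -0.1928 -0.    ]
mugS [ 0.7006 -0.1532  0.    ]
```

Call:
{"op": "carry_out", "data": {"targets": [[0,0,-3.2,-8.59,-1],[0,0,-3.2,-8.59,-1],[0,0,-3.2,-8.59,-1],[0,0,-3.2,-8.59,-1],[-2.5,-4,0,0,-1],[-2.5,-4,0,0,-1],[-2.5,-4,0,0,-1],[-2.5,-4,0,0,-1],[-2.5,-4,0,0,-1],[-2.5,-4,0,0,-1]]}}

```text
t: 1.1
eef_pos: [0.4571, 0.4159, 0.359]
tool_rot: [-0.0, -0.101, 0.995, -0.0]
contact_force: [0.8, -0.2, 0.5]
gripper_width: 0.005
grasp_force: 0.0
```

```bash
cat >> h.py <<'E'
from scipy.spatial.transform import Rotation as Ro
C=np.array([.599,.071]);yaw=.204
def st():
    o=bot.get_obs();p=np.array(o['eef_pos']);R=Ro.from_quat(o['tool_rot'],scalar_first=True).as_matrix()
    c,s=np.cos(yaw),np.sin(yaw);d=p[:2]-C
    print('t',round(o['t'],2),'box',np.round([c*d[0]+s*d[1],-s*d[0]+c*d[1],p[2]],4),'toolx_deg',np.round(np.degrees(np.arctan2(R[1,0],R[0,0])-yaw),1),'F',np.round(o['contact_force'],1),'w',round(o['gripper_width'],2))
E
python3 -c "from h import *; st()"
```

```text
t 1.1 box [-0.0691  0.3665  0.359 ] toolx_deg -180.1 F [ 0.8 -0.2  0.5] w 0.01
```

Call:
{"op": "carry_out", "data": {"targets": [[-2.3,-3.6,0,0,-1],[-2.3,-3.6,0,0,-1],[-2.3,-3.6,0,0,-1],[-2.3,-3.6,0,0,-1],[-2.3,-3.6,0,0,-1],[-2.3,-3.6,0,0,-1],[-2.3,-3.6,0,0,-1],[-2.3,-3.5,0,0,-1],[0,0,4,0,-1],[0,0,4,0,-1],[0,0,4,0,-1],[0,0,3.8,0,-1]]}}

```text
t: 2.3
eef_pos: [0.6935, 0.1734, 0.1989]
tool_rot: [-0.001, -0.101, 0.995, -0.0]
contact_force: [0.3, 0.8, -0.6]
gripper_width: -0.003
grasp_force: 0.0
```

```bash
python3 - <<'E'
from h import *
import cv2
st()
a=imaging.read_camera('scene')[140:300,200:360,::-1]; b=imaging.read_camera('side')[110:310,300:460,::-1]
c=np.zeros((500,800,3),np.uint8);c[:400,:400]=cv2.resize(a,(400,400));c[:,400:]=cv2.resize(b,(400,500));cv2.imwrite('pics/c1.png',c)
E
```

```text
t 2.3 box [0.1133 0.0812 0.1989] toolx_deg -180.1 F [ 0.3  0.8 -0.6] w -0.0
```

View pics/c1.png

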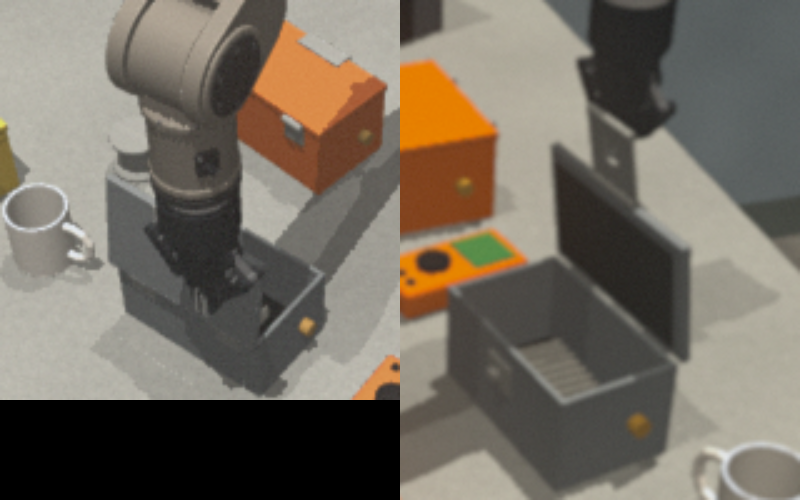

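The picture shows the shut fingers behind the lid on its +y side, at about (225,290) in the left half. The lid and hasp have not moved and the hasp is clear of the gripper. Next I sweep along the lid's arc.

Call:
{"op": "carry_out", "data": {"targets": [[1.6,0,0,0,-1],[1.6,0,0,0,-1],[1.6,0,0,0,-1],[1.0,0,0.15,0,-1],[1.0,0,0.15,0,-1],[0.95,0,0.4,0,-1],[0.95,0,0.4,0,-1],[0.85,0,0.55,0,-1],[0.85,0,0.55,0,-1],[0.7,0,0.7,0,-1],[0.7,0,0.7,0,-1]]}}

```text
t: 3.5
eef_pos: [0.5776, 0.1498, 0.1643]
tool_rot: [-0.001, -0.101, 0.995, -0.0]
contact_force: [2.1, 1.2, 1.0]
gripper_width: -0.006
grasp_force: 0.9
```

```bash
python3 -c "from h import *; st()"
```

```text
t 3.5 box [-0.005   0.0815  0.1643] toolx_deg -180.1 F [2.1 1.2 1. ] w -0.01
```

Call:
{"op": "carry_out", "data": {"targets": [[0.55,0,0.8,0,-1],[0.55,0,0.8,0,-1],[0.4,0,0.9,0,-1],[0.4,0,0.9,0,-1],[0.2,0,0.9,0,-1],[0.2,0,0.9,0,-1],[0,0,0.4,0,-1],[0,0,0,0,-1]]}}

```text
t: 4.3
eef_pos: [0.5553, 0.1449, 0.11]
tool_rot: [-0.001, -0.101, 0.995, -0.0]
contact_force: [-6.7, -2.1, 14.2]
gripper_width: -0.0
grasp_force: 7.4
```

```bash
python3 - <<'E'
from h import *
import cv2
st()
a=imaging.read_camera('scene')[140:300,200:360,::-1]; b=imaging.read_camera('side')[150:310,280:440,::-1]
c=np.hstack([cv2.resize(a,(400,400)),cv2.resize(b,(400,400))]);cv2.imwrite('pics/c2.png',c)
E
```

```text
t 4.3 box [-0.0279  0.0812  0.11  ] toolx_deg -180.1 F [-6.7 -2.1 14.2] w -0.0
```

View pics/c2.png

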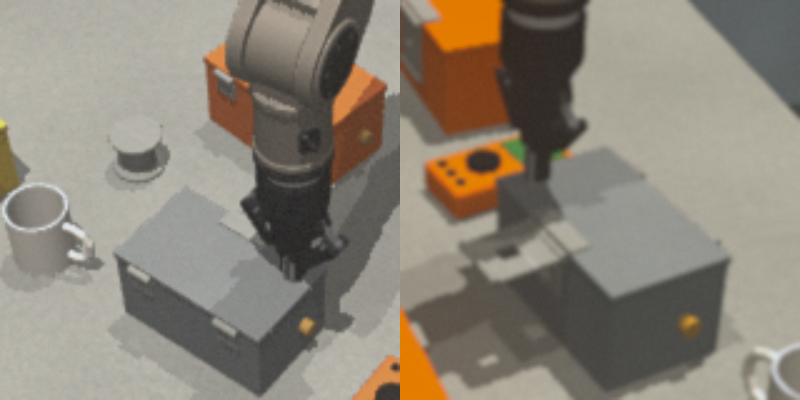

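The lid is flat on the rim: tip at z 0.110 with 14 N down. The hasp sticks out forward at right-half pixel (520,250), and the bystanders are undisturbed. I press briefly to settle the lid, then go above the hasp.

Call:
{"op": "carry_out", "data": {"targets": [[0,0,0.3,0,-1],[0,0,0,0,-1],[0,0,0,0,-1],[0,0,-3,0,-1],[0,0,-4,0,-0.3],[3.2,-2.7,0,0,-0.3],[3.2,-2.7,0,0,-0.3],[3.1,-2.7,0,0,-0.3],[0,0,2.5,0,-0.3],[0,0,0,0,-0.3]]}}

```text
t: 5.4
eef_pos: [0.4772, 0.0454, 0.1494]
tool_rot: [-0.002, -0.1, 0.995, -0.0]
contact_force: [-0.4, 0.3, 0.8]
gripper_width: 0.351
grasp_force: 0.0
```

```bash
python3 - <<'E'
from h import *
import cv2
st()
a=imaging.read_camera('scene')[140:300,220:380,::-1]; b=imaging.read_camera('side')[150:310,280:440,::-1]
c=np.hstack([cv2.resize(a,(400,400)),cv2.resize(b,(400,400))]);cv2.imwrite('pics/c3.png',c)
E
```

```text
t 5.4 box [-0.1245 -0.0004  0.1494] toolx_deg -180.2 F [-0.4  0.3  0.8] w 0.35
```

View pics/c3.png

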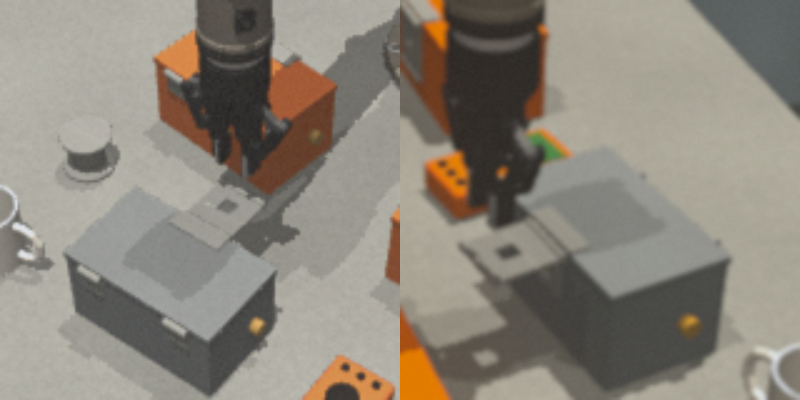

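```bash
python3 - <<'E'
from h import *
c,s=np.cos(yaw),np.sin(yaw)
for n,p in(('scene',(311.2,222.8)),('side',(280+110/2.5,150+250/2.5))):
    for z in(.104,.095):
        d=plane(n,p,z)[:2]-C;print(n,z,np.round([c*d[0]+s*d[1],-s*d[0]+c*d[1]],4))
x,r=tri((311.2,222.8),(280+110/2.5,250));print(x,r)
E
```

```text
scene 0.104 [-0.1028  0.0043]
scene 0.095 [-0.1093 -0.0007]
side 0.104 [-0.1006  0.0033]
side 0.095 [-0.0944  0.0138]
[0.49876892 0.05421736 0.10433901] 0.001643497808783631
```

Call:
{"op": "carry_out", "data": {"targets": [[0,0.3,2,0,-0.3],[0,0,2.2,0,-0.3],[-0.2,0,0.85,0,-0.3],[-0.2,0,0.85,0,-0.3],[-0.3,0,0.6,0,-0.3],[-0.3,0,0.6,0,-0.3],[-0.5,0,0.5,0,-0.3],[-0.5,0,0.5,0,-0.3],[-0.6,0,0.3,0,-0.3],[-0.6,0,0.3,0,-0.3]]}}

```text
t: 6.5
eef_pos: [0.5104, 0.0562, 0.064]
tool_rot: [-0.0, -0.101, 0.995, -0.0]
contact_force: [-1.5, -0.3, -1.3]
gripper_width: 0.351
grasp_force: 0.6
```

```bash
python3 - <<'E'
from h import *
import cv2
st()
a=imaging.read_camera('scene')[140:300,220:380,::-1]; b=imaging.read_camera('side')[170:290,280:400,::-1]
c=np.hstack([cv2.resize(a,(400,400)),cv2.resize(b,(400,400))]);cv2.imwrite('pics/c4.png',c)
E
```

```text
t 6.5 box [-0.0897  0.0034  0.064 ] toolx_deg -180.1 F [-1.5 -0.3 -1.3] w 0.35
```

View pics/c4.png

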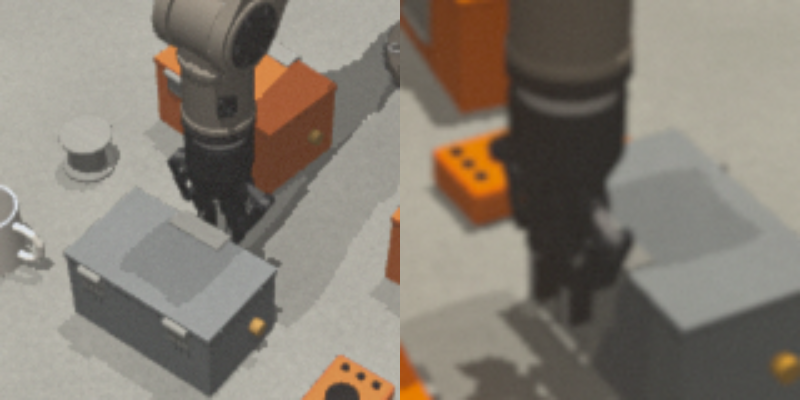

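The fingers are in front of the box and the hasp is nearly down at right-half (570,340), behind them. I keep pressing toward the box until the force builds.

Call:
{"op": "carry_out", "data": {"targets": [[-0.4,0,0.2,0,-0.3],[-0.4,0,0.2,0,-0.3],[-0.3,0,0,0,-0.3],[-0.2,0,0,0,-0.3],[0,0,0,0,-0.3]]}}

```text
t: 7.1
eef_pos: [0.5173, 0.0575, 0.0587]
tool_rot: [-0.006, -0.101, 0.995, -0.0]
contact_force: [-12.7, -1.3, 3.5]
gripper_width: 0.346
grasp_force: 0.0
```

```bash
python3 -c "from h import *; st()"
```

```text
t 7.1 box [-0.0827  0.0033  0.0587] toolx_deg -180.1 F [-12.7  -1.3   3.5] w 0.35
```

Call:
{"op": "carry_out", "data": {"targets": [[-0.4,0,0,0,-0.3],[-0.4,0,0,0,-0.3],[0,0,0,0,-0.3]]}}

```text
t: 7.4
eef_pos: [0.5181, 0.0572, 0.0562]
tool_rot: [-0.013, -0.1, 0.995, -0.001]
contact_force: [-22.8, -9.3, -4.0]
gripper_width: 0.348
grasp_force: 0.0
```

```bash
python3 -c "from h import *; st()"
```

```text
t 7.4 box [-0.082   0.0029  0.0562] toolx_deg -180.2 F [-22.8  -9.3  -4. ] w 0.35
```

It has stalled on hard contact. I back off straight toward the robot, rise, and check.

Call:
{"op": "carry_out", "data": {"targets": [[1,0,0,0,-0.3],[3,0,0,0,-0.3],[3,0,-3,0,-0.3],[0,0,-4,0,-0.3],[0,4,-2,0,-0.3],[0,4.5,0,0,-0.3],[0,4.5,0,0,-0.3],[0,4.5,0,0,-0.3],[0,0,0,0,-0.3]]}}

```text
t: 8.3
eef_pos: [0.426, 0.2252, 0.1512]
tool_rot: [0.001, -0.106, 0.994, 0.002]
contact_force: [0.4, -0.7, 0.3]
gripper_width: 0.353
grasp_force: 0.0
```

```bash
python3 - <<'E'
from h import *
import cv2
st()
a=imaging.read_camera('scene')[180:300,240:360,::-1]; b=imaging.read_camera('side')[200:310,305:415,::-1]
c=np.hstack([cv2.resize(a,(300,300)),cv2.resize(b,(500,500),interpolation=cv2.INTER_CUBIC)[:300]*0]) if 0 else None
d=np.zeros((500,800,3),np.uint8);d[:300,:300]=cv2.resize(a,(300,300));d[:,300:]=cv2.resize(b,(500,500),interpolation=cv2.INTER_CUBIC);cv2.imwrite('pics/c5.png',d)
E
```

```text
t 8.3 box [-0.1382  0.186   0.1512] toolx_deg -179.5 F [ 0.4 -0.7  0.3] w 0.35
```

View pics/c5.png

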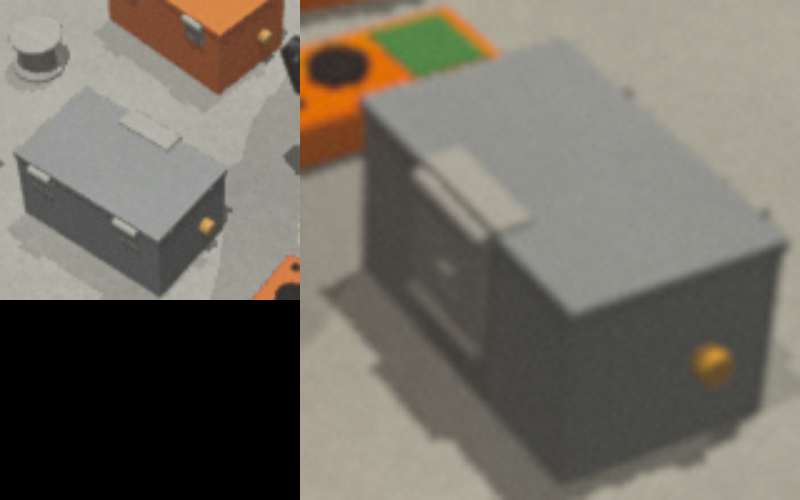

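```bash
python3 - <<'E'
from h import *
c,s=np.cos(yaw),np.sin(yaw)
D=lambda x,y:(305+(x-300)/4.545,200+y/4.545)
for p,z in(((410,287),.036),((480,360),.036),((412,170),.104),((487,240),.104),((365,102),.11),((575,318),.11),((365,270),0),((558,482),0)):
    d=plane('side',D(*p),z)[:2]-C;print(z,np.round([c*d[0]+s*d[1],-s*d[0]+c*d[1]],4))
E
```

```text
0.036 [-0.0684  0.0324]
0.036 [-0.0674 -0.0345]
0.104 [-0.0656  0.039 ]
0.104 [-0.0631 -0.0283]
0.11 [-0.0609  0.0954]
0.11 [-0.0632 -0.1048]
0 [-0.0581  0.0966]
0 [-0.0582 -0.0952]
```

The hasp's end sits at x ≈ −0.068 across its full width, so it is flat, and the catch shows through the slot. The lid is flush and the bystanders are in place.

```bash
python3 -c "from station import bot; print(bot.hand_in())"
```

```text
the job is handed in; nothing more can be done
None
```

I shut the lid with the hasp still swung out, then swung the hasp flat over the catch and handed the job in; the meter and spool look undisturbed in the last picture and the mug in the one before, the arm is clear of the box, and the hand-in returned no verdict.

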